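# Level the cake turntable

## Robot

A 6-joint arm with a two-finger parallel gripper is mounted at the origin on a cart in front of the work surface, level with it; the furniture and walls round the work are solid. World frame = base frame: x ahead of the robot, y to its left, z up, the work surface at z = 0. Lengths are in m, angles in rad, forces in N, time in s.
With the tool pointing down it reaches from about 0.3 to 0.825 m from the base axis. Payload 5.4 kg.
Tool frame: the origin (TCP) lies midway between the tips of the shut fingers; the grasp point (between the pads) lies 19 mm behind it; z points along the fingers, y is the line along which they close (so a half turn about z gives the same grasp; the last joint's range is limited). The gripper opens to 92 mm and grips with 3 to 60 N. Pads are 20 mm wide; open, the fingers measure 128 mm over their backs; the gripper's body (75 mm by 189 mm) begins 69 mm behind the grasp point.
Start: joints at [0.995, 0.158, 1.597, -0, 1.386, -0.21], TCP at [0.206, 0.537, 0.215] pointing down, gripper open.
Joint ranges: [-2.91, 2.91], [-0.94, 2.29], [0.18, 2.7], [-1.29, 4.43], [0.17, 2.64], [-3, 3]. Speed limits (rad/s): [2.57, 2.57, 3.14, 3.14, 3.14, 3.14].

## Interface

Orientations are given as a rotation vector (axis times angle).
In Python, from rig import bot, jaws, kin, readout, vision gives the robot as it stands. Calls block until the motion is done:
- bot.move_to(position, orientation): joint-space move of the TCP to a pose.
- bot.move_straight(position, ori=None, rate=0.15, guard=None): straight line of the TCP; ori=None keeps the orientation; rate is the mean speed in m/s. With guard (N) it stops when the force on the tool has changed by that much, and returns True; else False.
- bot.movej(angles): joint-space move.
- jaws.move_gripper(opening, newtons=None): opening from 0.0 (shut) to 1.0 (fully open); newtons is the grip in N (None keeps the last); returns when the fingers have stopped.
- bot.dwell(seconds).
- kin.solve_ik(position, orientation): joint angles nearest the present ones, or None.
- readout.get_state(): the state.
- vision.capture(name): name is "scene" or "top" or "wrist"; returns the picture (400x640x3 uint8, red, green, blue); there is no depth.
- vision.get_calibration(name): a dict with "K" (3x3 intrinsics, pixels), "rvec" (rotation vector, rad) and "tvec" (3), from world to camera coordinates, as OpenCV has them. Camera axes: x right, y down, z forward; pixel columns grow to the right and rows downward; lengths in m; the calibration is good to about 2 mm. A picture is of the moment at which its call begins: read the wrist's pose just before it. get_calibration takes no time and is no camera call; for the wrist camera it gives the pose at the moment of the call.
A pose or a line that the arm cannot do raises bot.IKError and nothing moves.
- bot.job_done(): hands the job in; it is judged then, once.
The state is a dict: "time": time; "joint_pos": joint angles; "qvel": joint speeds; "effort": joint torques, N m; "eef_pos": TCP position; "orientation": TCP orientation; "ft_force": force on the tool from outside, world axes, zero at the start; "moment": the same for the moment, N m; "gripper_width": opening from 0.0 (shut) to 1.0 (fully open); "gripper_force": force on a finger pad.
Only numpy, scipy, OpenCV 4.12 (cv2) and the standard library are available. Lean on these libraries where they do the work, as an engineer would, in place of code of your own. Each camera call takes 0.05 s, during which the arm holds its last target. There are 200 camera calls.

## Task

Turn the turntable of the levelling stand anticlockwise (seen from above) to its next click stop and let go, so that its built-in spirit level points at the foot screw. Then press the stand's springy front end all the way down at the foot screw's wing knob and turn the knob until the bubble rests between the two black lines. Finish while still holding the knob and pressing it down with the bubble centred, and leave the mug and the garlic standing beside the stand where they are.

Things in the scene. Friction and masses are not known exactly. Their poses are not given: they have to be found in the camera images.
- stand: Levelling stand, fixed: grey base 270 (x) x 170 x 14 mm. Origin under its middle, on the worktop; +x runs from foot screw (front) to hinge (rear). Over it a wooden platform, top 48 mm high, hinged across the rear at x +100, z 36 mm; foot screw at x -108, turntable centre at x +20 mm, y 0. It stands unevenly: the foot angle that makes it level differs each time.
- level (a point): Centre of the top of the spirit level: aluminium bar 104 x 26 x 28 mm (x, y, z) fixed across the centre of the steel turntable (disc 140 mm across, top about 62 mm high; bar top 90 mm). Axes turn with the disc: x along the bar, z up. To turn the disc, grip the bar across its 26 mm at its centre, which is the turning axis.
- turntable (a joint): Turntable angle, rad, growing anticlockwise seen from above. It goes between two stops, 0 (start) and 1.2, and cannot go past them; an over-centre catch throws it to the nearer stop and holds it there (about 0.12 N m, nothing half way). At 1.2 the bar lies along the line from foot screw to hinge, its x axis pointing to the hinge.
- bubble (a joint): Dark bubble (20 mm long, in the white window on top of the bar): its place along the bar's x, m, 0 at the middle, range -0.028 to 0.028. It floats uphill, 0.7 m per rad of slope along the bar, and settles in about 1.5 s. The two black lines' inner edges are 14.5 mm either side of the middle, so it lies between them within 4.5 mm.
- foot_grip (a point): Grip point in the foot screw's wing knob, on the screw's axis, about 88 mm high, 20 mm above the knob's flange. The dark wing is 44 mm long (this frame's x), 12 mm thick (y), 30 mm high, its top 10 mm above this point; the round steel flange below it is 52 mm across, 8 mm thick; fingertips can push on it. z up.
- foot (a joint): Foot screw angle, rad, growing clockwise seen from above, range -1.8 to 1.8, stiff (about 0.2 N m). Clockwise raises the platform's front: 0.030 rad of slope (6 mm at the knob) per rad, so at turntable 1.2 the bubble's value falls about 21 mm per rad. At the start the front is too low: 0.4 to 1.5 rad clockwise is needed.
- lift (a joint): How far the platform's springy front end is lifted off its foot setting, rad: 0.03 when free (6 mm at the knob), 0 when pressed fully down, which takes about 7 N down at the knob, or 12 to 14 N with the knob gripped firmly (it cannot tip in the fingers); then it meets a hard stop. The bubble reads truly only when pressed down.
- mug: White mug, 82 x 114 x 91 mm, loose, standing to the left of the stand; origin under its middle. Leave alone.
- garlic: Garlic bulb, 60 x 57 x 58 mm, loose, to the right of the stand; origin under its middle. Leave alone.

How it is judged:
By the outcome, as a careful person would: the job done as asked, in the order asked, and still so for the second after the job is handed in, while the arm keeps its last pose, push and grip.
It also fails if it takes over 72 s, if anything falls off the work surface, if the arm or the gripper's body presses on something with over 40 N, if the wrist force passes 120 N, or if a joint passes its speed limit or range.

## Working session

There is one attempt and no reset: what is moved stays moved. The work goes in short steps, each a Python script; the robot and the scene stay as the last script left them, time stands still between calls to the robot, and variables do not carry over. Pictures are saved under pics/ and viewed, at most 10 in all, crops included, and the job is handed in when it is done.

```bash
mkdir -p pics; ls; python3 - <<'E'
from rig import bot, jaws, kin, readout, vision
import cv2,numpy as np
for n in("scene","top"):
    cv2.imwrite(f"pics/{n}0.png",cv2.cvtColor(vision.capture(n),cv2.COLOR_RGB2BGR))
    c=vision.get_calibration(n);R=cv2.Rodrigues(c["rvec"])[0];print(n,c["K"],-R.T@c["tvec"],R[2])
print(readout.get_state())
E
```

```text
pics
scene [[518.9919514    0.         326.71801317]
 [  0.         518.9919514  202.73637339]
 [  0.           0.           1.        ]] [-0.0527111  -1.08122826  0.84413982] [ 0.42135476  0.74628443 -0.51528605]
top [[390.57814437   0.         315.41457642]
 [  0.         390.57814437 195.20780237]
 [  0.           0.           1.        ]] [0.45285283 0.0023125  0.98450375] [ 0.1496461  -0.00839116 -0.98870402]
{'time': 0.1, 'joint_pos': array([ 9.94940908e-01,  1.58981965e-01,  1.59806174e+00, -2.01723546e-05,
        1.38620113e+00, -2.10095876e-01]), 'qvel': array([-0.00149461, -0.00051332, -0.00318463,  0.00051059, -0.00093212,
        0.00016284]), 'effort': array([-2.88154224e-04, -3.86503386e+01, -3.22960746e+01,  7.03082350e-02,
        3.39894136e-02, -5.57987414e-05]), 'eef_pos': array([0.20537194, 0.53648562, 0.21374198]), 'orientation': array([-5.71218908e-01, -3.08859964e+00,  2.40887067e-03]), 'ft_force': array([-0.73189152,  0.67374043,  0.02170623]), 'moment': array([-0.03525272, -0.00825732,  0.01387521]), 'gripper_force': 0.0, 'gripper_width': 1.0004031960978461}
```

View pics/top0.png

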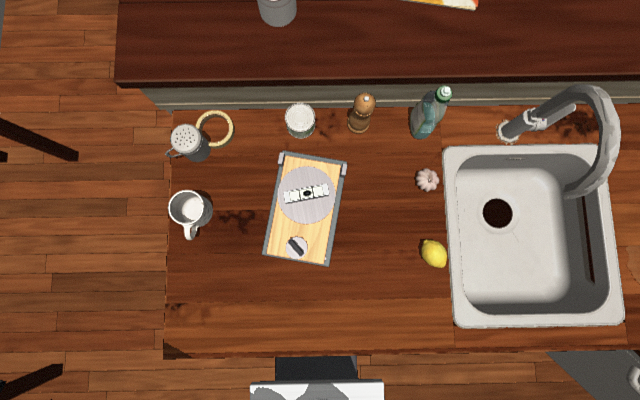

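View pics/scene0.png

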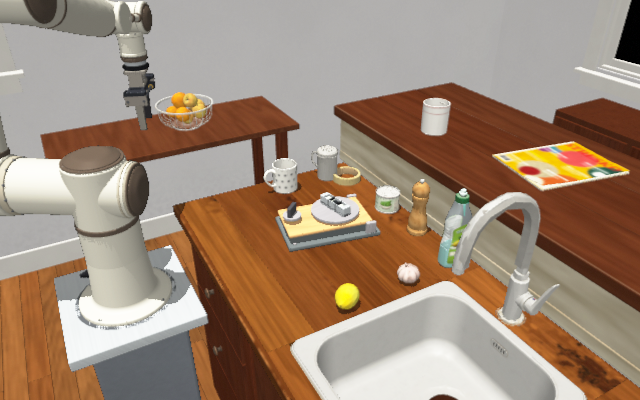

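The top view shows the stand at about (305,208), foot screw at about (297,248), and bar centre at about (307,193). The mug is at (190,210) and the garlic at (428,180), both well clear. I'll enlarge the stand.

```bash
python3 - <<'E'
import cv2
i=cv2.imread("pics/top0.png")[145:275,250:360]
cv2.imwrite("pics/crop0.png",cv2.resize(i,None,fx=4.5,fy=4.5,interpolation=cv2.INTER_CUBIC))
E
```

```text
(no output)
```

View pics/crop0.png

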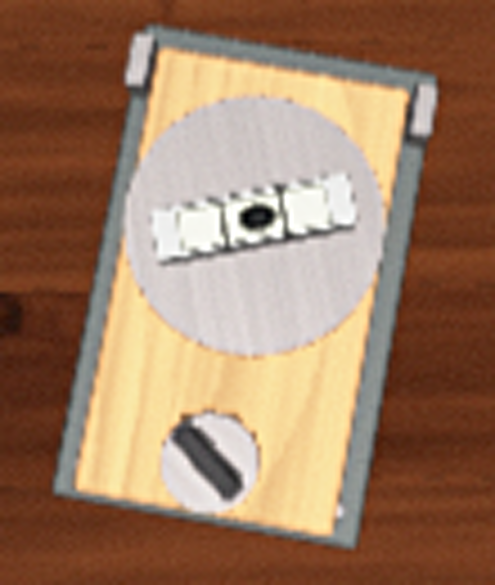

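The crop shows the following, in crop pixels:
- **Disc:** centre at (255,226).
- **Bar:** runs from (157,237) to (350,198), with the bubble mid-window.
- **Knob:** flange at (210,462), wing from (183,425) to (234,497).
- **Base corners:** (148,25), (437,75), (356,548) and (55,490).

```bash
cat > h.py <<'E'
from rig import bot, jaws, kin, readout, vision
import cv2,numpy as np
from scipy.spatial.transform import Rotation as Ro
def ray(n,uv,z,c=None):
    c=c or vision.get_calibration(n);R=cv2.Rodrigues(c["rvec"])[0];C=-R.T@np.ravel(c["tvec"])
    d=R.T@np.linalg.solve(c["K"],[uv[0],uv[1],1]);return C+d*(z-C[2])/d[2]
def down(a): # tool x axis at yaw a, tool z down
    return Ro.from_matrix(np.array([[np.cos(a),np.sin(a),0],[np.sin(a),-np.cos(a),0],[0,0,-1]])).as_rotvec()
def save(n,f,box=None,k=1):
    i=cv2.cvtColor(vision.capture(n),cv2.COLOR_RGB2BGR)
    if box: i=i[box[1]:box[3],box[0]:box[2]]
    cv2.imwrite(f"pics/{f}.png",cv2.resize(i,None,fx=k,fy=k,interpolation=cv2.INTER_CUBIC))
def st(t=''):
    s=readout.get_state();print(t,round(s["time"],2),"p",s["eef_pos"].round(4),"F",s["ft_force"].round(1),"M",s["moment"].round(2),"w",round(s["gripper_width"],3),round(s["gripper_force"],1),"q6",s["joint_pos"][5].round(2));return s
E
python3 - <<'E'
from h import *
P=lambda x,y,z:ray("top",((x+.5)/4.5+249.5,(y+.5)/4.5+144.5),z)
B=[P(*c,.014) for c in((148,25),(437,75),(356,548),(55,490))]
ax=(B[0]+B[1]-B[2]-B[3])/2;o=sum(B)/4;psi=np.arctan2(ax[1],ax[0])
print("base",o,psi,np.linalg.norm(ax),np.linalg.norm(B[0]-B[1]))
ux=np.array([np.cos(psi),np.sin(psi)])
print("pred disc",o[:2]+.02*ux,"knob",o[:2]-.108*ux)
print("disc",P(255,226,.062),"bar",P(254,217,.09),"flange",P(210,462,.068),"wing",P(208,460,.098))
d=P(350,198,.09)-P(157,237,.09);print("bar yaw",np.arctan2(d[1],d[0]),psi-1.2)
w=P(183,425,.098)-P(234,497,.098);print("wing yaw",np.arctan2(w[1],w[0]),np.linalg.norm(w))
pc=P(255,226,.062);pk=P(210,462,.068)
d=pc-pk;print("knob->disc yaw",np.arctan2(d[1],d[0]),np.linalg.norm(d[:2]))
for nm,p,a0 in(("bar",pc,psi-1.2),("knob",pk,np.arctan2(w[1],w[0]))):
  for k in(-1,0,1,2):
    q=kin.solve_ik([p[0],p[1],.075],down(a0+k*np.pi));print(nm,k,None if q is None else np.round(q,2))
E
```

```text
base [0.57097818 0.02048721 0.014     ] -0.19763107808481625 0.26666804733693794 0.166447164890509
pred disc [0.59058887 0.01656027] knob [0.46508046 0.04169269]
disc [0.5937848  0.01628944 0.062     ] bar [0.59420607 0.01630651 0.09      ] flange [0.46992915 0.04138826 0.068     ] wing [0.47038063 0.04109695 0.098     ]
bar yaw -1.3872301699323104 -1.3976310780848162
wing yaw 0.6059602149493134 0.04401159024657634
knob->disc yaw -0.19993820043372088 0.1263731517136724
bar -1 [-0.18  0.35  1.66 -0.    1.13 -0.35]
bar 0 [-0.18  0.35  1.66 -0.    1.13  2.79]
bar 1 [-0.18  0.35  1.66 -0.    1.13 -0.35]
bar 2 [-0.18  0.35  1.66 -0.    1.13  2.79]
knob -1 [-0.17  0.05  2.01  0.    1.08 -2.35]
knob 0 [-0.17  0.05  2.01  0.    1.08  0.8 ]
knob 1 [-0.17  0.05  2.01  0.    1.08 -2.35]
knob 2 [-0.17  0.05  2.01 -0.    1.08  0.8 ]
```

```bash
python3 - <<'E'
from h import *
a=np.pi-1.39; p=np.array([.5937,.0163,.17])
bot.move_to(p,down(a)); st("above")
jaws.move_gripper(.75)
print(bot.move_straight([p[0],p[1],.072],rate=.08,guard=6)); st("down")
jaws.move_gripper(0,25); st("grip")
for f in(.3,.6,.9,1.17):
    bot.move_to([p[0],p[1],.072],down(a+f)); st(f)
save("scene","s1",(240,140,440,280),4)
E
```

```text
above 2.42 p [0.5937 0.0172 0.1701] F [ 0.3  0.2 -1.1] M [-0.11  0.08  0.02] w 1.002 0.0 q6 -0.36
False
down 4.31 p [0.5943 0.0162 0.0727] F [-0.  -0.  -0.1] M [-0.06  0.05  0.01] w 0.751 0.0 q6 -0.36
grip 5.03 p [0.5945 0.0163 0.0721] F [ 4.3  1.1 -3.4] M [-0.01 -0.76 -0.14] w 0.281 25.0 q6 -0.36
0.3 5.42 p [0.5946 0.0163 0.0721] F [ 5.7  0.7 -3.5] M [ 0.03 -0.86 -0.03] w 0.275 25.0 q6 -0.66
0.6 5.81 p [0.5947 0.0164 0.0721] F [ 5.9  1.9 -4.1] M [ 0.03 -0.9   0.02] w 0.281 24.9 q6 -0.96
0.9 6.2 p [0.5948 0.0165 0.0721] F [ 6.2  2.  -3.4] M [-0.03 -0.99  0.08] w 0.281 24.9 q6 -1.26
1.17 6.57 p [0.5948 0.0166 0.0722] F [ 5.8  1.2 -4.3] M [ 0.05 -1.07  0.1 ] w 0.279 25.0 q6 -1.53
```

View pics/s1.png

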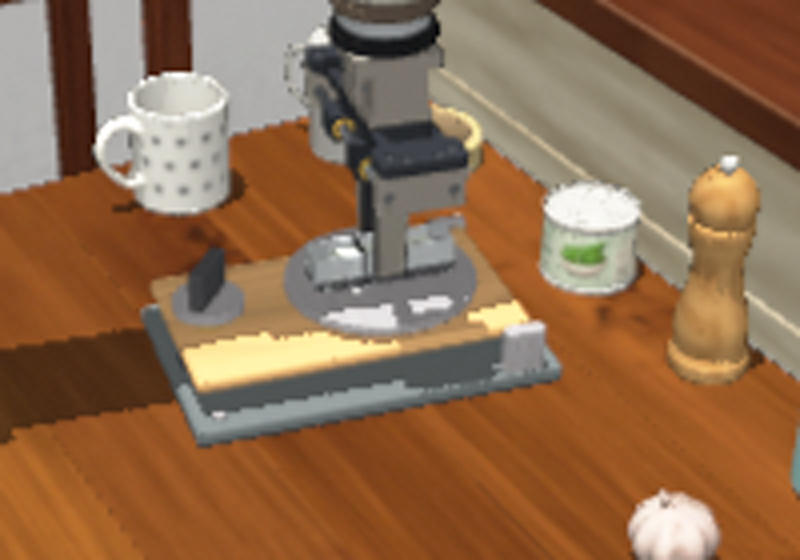

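The scene crop shows the jaws on the bar, which now lies along the stand. Mug and garlic are untouched. Next I release and look at the knob from above.

```bash
python3 - <<'E'
from h import *
jaws.move_gripper(.75); 
bot.move_straight([.594,.0165,.17],rate=.15)
bot.move_to([.4697,.0413,.2],down(.6)); bot.dwell(.3); st()
c=vision.get_calibration("wrist"); save("wrist","w1")
import pickle;pickle.dump(c,open("c.pkl","wb"))
def pr(p):return cv2.projectPoints(np.array([p],float),np.array(c["rvec"],float),np.array(c["tvec"],float),c["K"],None)[0].ravel()
print("wing",pr([.4697,.0413,.098]),"disc",pr([.594,.0163,.062]),"barends",[pr([.594+s*.052*np.cos(.2),.0163-s*.052*np.sin(.2),.09]) for s in(-1,1)])
E
```

```text
10.48 p [0.4698 0.0413 0.2   ] F [0.2 0.  1. ] M [-0.04  0.12 -0.03] w 0.752 0.0 q6 0.8
wing [321.28321886 197.90662456] disc [407.81663184 107.49734501] barends [array([375.46605347, 144.63104417]), array([460.34589272,  64.6859718 ])]
```

View pics/w1.png

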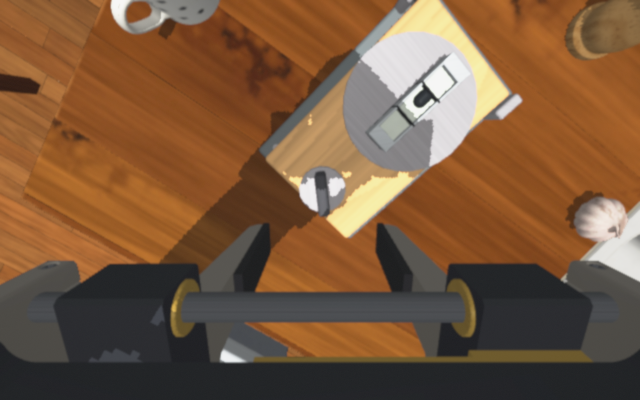

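The wrist view shows the bar along the stand with its bubble uphill at (424,97). The wing runs from (320,174) to (324,212), in line with the jaws. I'll go down onto the knob, grip it and press.

```bash
python3 - <<'E'
from h import *
import pickle;c=pickle.load(open("c.pkl","rb"))
a,b=ray("wrist",(320,174),.098,c),ray("wrist",(324,212),.098,c);d=a-b
print(a,b,(a+b)/2,np.linalg.norm(d),np.arctan2(d[1],d[0]),ray("wrist",(322,190),.068,c))
x,y=.4705,.0413
jaws.move_gripper(.42)
bot.move_straight([x,y,.095],rate=.12); st()
print(bot.move_straight([x,y,.062],rate=.02,guard=4)); z=st("touch")["eef_pos"][2]
jaws.move_gripper(0,45); st("grip")
for i in range(12):
    z-=.001; bot.move_straight([x,y,z],rate=.02); s=st(f"{z:.4f}")
    if s["ft_force"][2]>18: break
bot.dwell(.3); st()
save("wrist","w2"); save("scene","s2",(260,170,400,275),5)
E
```

```text
[0.48914186 0.05607486 0.098     ] [0.45894605 0.03061745 0.098     ] [0.47404396 0.04334615 0.098     ] 0.03949514468437248 0.700461654385914 [0.47086246 0.04129084 0.068     ]
 12.17 p [0.4712 0.0412 0.0958] F [0.3 0.1 0.9] M [-0.01  0.13  0.03] w 0.421 0.0 q6 0.8
True
touch 13.53 p [0.4704 0.0413 0.065 ] F [-1.5 -0.2  6.1] M [-0.09  0.33 -0.06] w 0.422 3.0 q6 0.8
grip 14.06 p [0.4694 0.042  0.0646] F [-2.1  2.1  8.2] M [-0.04  0.28  0.24] w 0.13 46.3 q6 0.8
0.0640 14.31 p [0.4695 0.0421 0.0642] F [-4.4  2.3  9.1] M [-0.05  0.58  0.19] w 0.126 47.2 q6 0.8
0.0630 14.56 p [0.4693 0.0421 0.0632] F [-5.5  2.3 11.3] M [-0.13  0.6   0.18] w 0.126 48.0 q6 0.8
0.0620 14.81 p [0.4692 0.0421 0.0622] F [-7.   1.6 12.3] M [-0.2   0.69  0.2 ] w 0.129 48.7 q6 0.8
0.0610 15.06 p [0.469  0.0421 0.0612] F [-7.7  2.9 12.4] M [-0.26  0.7   0.22] w 0.13 49.4 q6 0.8
0.0600 15.31 p [0.4689 0.0421 0.0603] F [-8.6  2.8 14.4] M [-0.23  0.8   0.18] w 0.129 50.3 q6 0.8
0.0590 15.56 p [0.4688 0.0421 0.0593] F [-9.5  3.9 14.1] M [-0.28  0.86  0.17] w 0.13 51.1 q6 0.8
0.0580 15.81 p [0.4687 0.0422 0.0586] F [-10.7   3.6  16.7] M [-0.29  1.08  0.21] w 0.133 52.0 q6 0.8
0.0570 16.06 p [0.4687 0.0422 0.058 ] F [-13.2   4.8  20.3] M [-0.25  1.39  0.21] w 0.13 53.1 q6 0.8
 16.36 p [0.4687 0.0422 0.058 ] F [-12.8   3.9  20.5] M [-0.2   1.33  0.17] w 0.125 53.0 q6 0.8
```

View pics/w2.png

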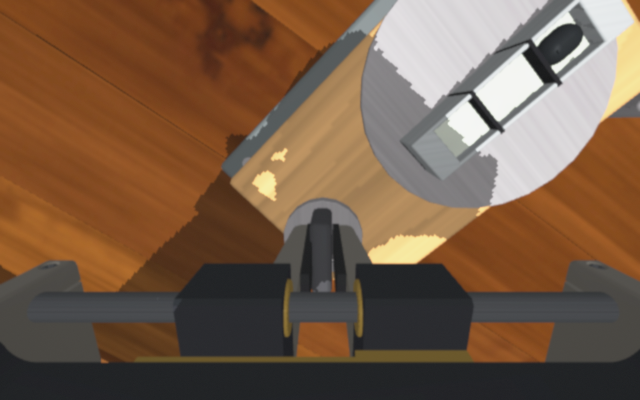

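View pics/s2.png

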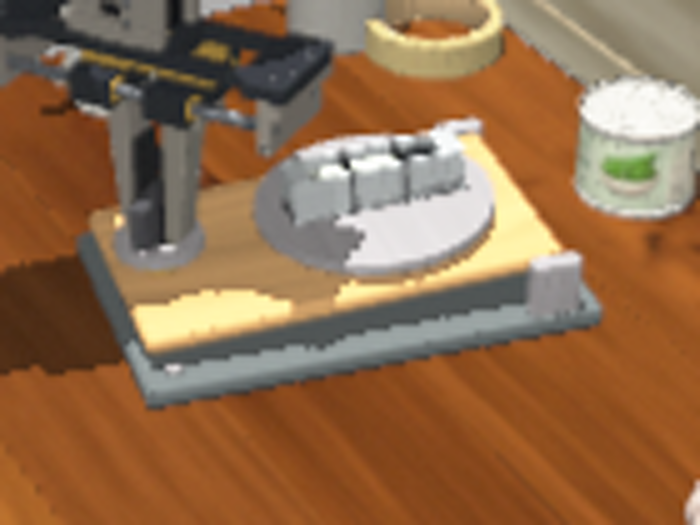

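The wrist view shows the bubble well at (560,45). The near line crosses the bar axis at about (487,111) and the far line at about (540,64). I'll turn that into a rough angle, then turn while holding about 22 N.

```bash
cat >> h.py <<'E'
def turn(a0,a1,z,x=.4697,y=.0418,step=.08,lo=19,hi=26):
    n=max(1,int(np.ceil(abs(a1-a0)/step)))
    for a in np.linspace(a0,a1,n+1)[1:]:
        z-=.006*(a1-a0)/n
        bot.move_to([x,y,z],down(a))
        f=readout.get_state()["ft_force"][2]
        if f<lo: z-=.0008
        if f>hi: z+=.0008
    bot.move_to([x,y,z],down(a1)); print("yaw",a1,"zc",z); st(); return z
E
python3 - <<'E'
from h import *
c=vision.get_calibration("wrist")
n,f,b=[ray("wrist",p,.088,c) for p in((487,111),(540,64),(560,45))]
u=(f-n)/np.linalg.norm(f-n);v=(b-(n+f)/2)@u
print("lines",np.linalg.norm(f-n),"bubble",v,"rad",v/.021)
need=v/.021
z=turn(.6,.6-.5*need,.056)
bot.dwell(1.5);c=vision.get_calibration("wrist");st()
save("wrist","w3"); save("scene","s3",(260,170,400,275),5); save("top","t3",(250,145,360,275),4.5)
E
```

```text
lines 0.02948314159559923 bubble 0.02552638696560011 rad 1.215542236457148
yaw -0.007771118228574014 zc 0.05964662670937144
 18.71 p [0.4694 0.0421 0.0613] F [-7.9  0.6 19.4] M [-0.01  1.32 -0.03] w 0.126 49.2 q6 1.41
 20.21 p [0.4694 0.0422 0.0613] F [-8.4  0.5 19.6] M [-0.04  1.3   0.  ] w 0.127 49.2 q6 1.41
```

View pics/w3.png

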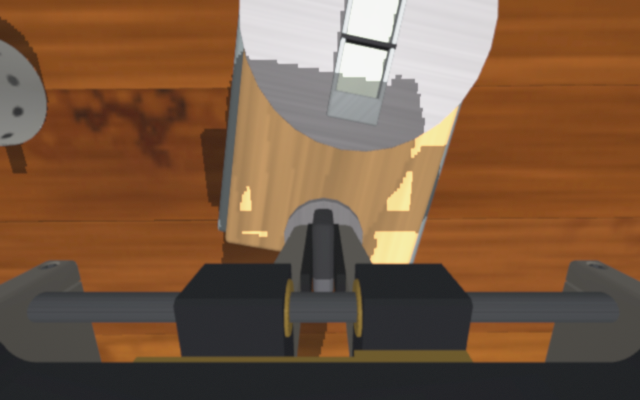

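The wing turned with the platform rising as expected (+3.3 mm), but the bubble is above this frame. I'll check the bubble in the top and scene cameras in one mosaic, plus brightness profiles along the bar.

```bash
cat >> h.py <<'E'
C=np.array([.5938,.0165,.0895])
def prof(n,psi=-.198,show=True):
    im=cv2.cvtColor(vision.capture(n),cv2.COLOR_RGB2GRAY);c=vision.get_calibration(n)
    s=np.arange(-.054,.0541,.002);u=np.array([np.cos(psi),np.sin(psi),0]);l=np.array([-u[1],u[0],0])
    t=np.arange(-.006,.0061,.002)
    P=np.array([C+a*u+b*l for b in t for a in s])
    q=cv2.projectPoints(P,np.array(c["rvec"],float),np.array(c["tvec"],float),c["K"],None)[0].reshape(len(t),len(s),2).astype(np.float32)
    v=cv2.remap(im,q[...,0],q[...,1],cv2.INTER_LINEAR).mean(0)
    print(n);print(" ".join(f"{a*1000:.0f}:{x:.0f}" for a,x in zip(s,v)))
    return q
E
python3 - <<'E'
from h import *
out=[]
for n in("top","scene"):
    q=prof(n);i=cv2.cvtColor(vision.capture(n),cv2.COLOR_RGB2BGR);m=q.reshape(-1,2).mean(0).astype(int)
    out.append(cv2.resize(i[m[1]-35:m[1]+35,m[0]-25:m[0]+25],(400,560),interpolation=cv2.INTER_CUBIC));print(m)
cv2.imwrite("pics/m4.png",np.hstack(out))
E
```

```text
top
-54:91 -52:108 -50:126 -48:130 -46:129 -44:128 -42:130 -40:129 -38:133 -36:139 -34:159 -32:225 -30:249 -28:249 -26:247 -24:247 -22:250 -20:248 -18:196 -16:138 -14:202 -12:246 -10:249 -8:247 -6:246 -4:245 -2:245 0:245 2:245 4:245 6:246 8:249 10:240 12:170 14:80 16:37 18:47 20:52 22:51 24:55 26:64 28:109 30:198 32:248 34:250 36:233 38:203 40:223 42:236 44:238 46:237 48:237 50:232 52:207 54:193
[305 193]
scene
-54:131 -52:137 -50:144 -48:149 -46:154 -44:162 -42:168 -40:172 -38:178 -36:187 -34:200 -32:213 -30:208 -28:193 -26:189 -24:175 -22:138 -20:111 -18:132 -16:170 -14:196 -12:198 -10:191 -8:191 -6:191 -4:195 -2:202 0:201 2:191 4:192 6:180 8:146 10:104 12:98 14:125 16:142 18:144 20:137 22:128 24:134 26:160 28:187 30:194 32:184 34:184 36:209 38:238 40:246 42:248 44:248 46:249 48:244 50:227 52:209 54:201
[334 199]
```

View pics/m4.png

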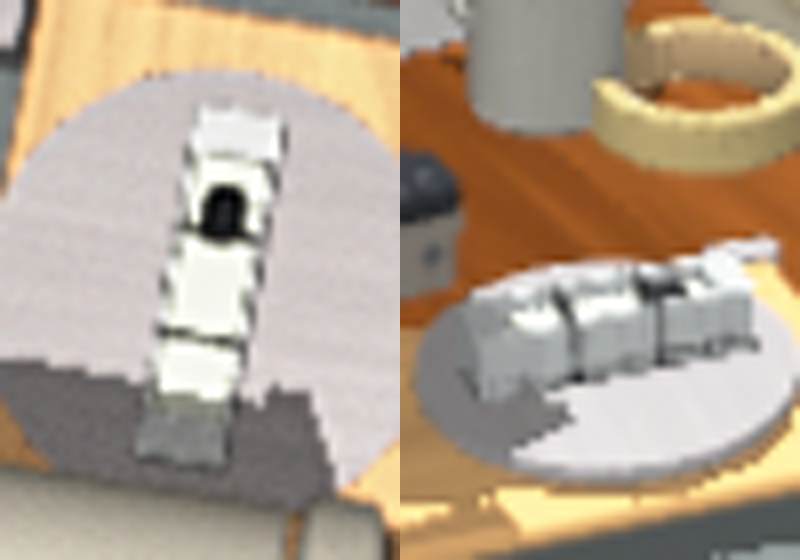

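The mosaic's left half (top camera) shows the bubble at +18 to +19 mm, touching the rear line, and it can be tracked by profile. About 0.88 rad more clockwise is needed. I'll go in two stages.

```bash
python3 - <<'E'
from h import *
z=turn(-.0078,-.65,.0596)
bot.dwell(2);st();prof("top")
E
```

```text
yaw -0.65 zc 0.06265319999999998
 23.06 p [0.4699 0.0421 0.0647] F [-6.4 -0.  20.4] M [0.52 1.48 0.02] w 0.128 48.3 q6 2.05
 25.06 p [0.4699 0.0422 0.0647] F [-6.2 -0.7 20.3] M [0.52 1.47 0.01] w 0.128 48.3 q6 2.05
top
-54:92 -52:92 -50:118 -48:130 -46:128 -44:126 -42:126 -40:126 -38:130 -36:135 -34:139 -32:168 -30:234 -28:248 -26:248 -24:247 -22:248 -20:251 -18:225 -16:148 -14:153 -12:233 -10:248 -8:247 -6:246 -4:247 -2:248 0:220 2:151 4:88 6:59 8:53 10:52 12:50 14:41 16:52 18:145 20:218 22:247 24:246 26:245 28:244 30:244 32:245 34:246 36:243 38:214 40:209 42:230 44:236 46:236 48:235 50:235 52:217 54:197
```

```bash
python3 - <<'E'
from h import *
z=turn(-.65,-1.12,.0627)
bot.dwell(2);st();prof("top")
E
```

```text
yaw -1.12 zc 0.06472
 26.86 p [0.4701 0.0419 0.0671] F [-6.9 -0.7 22.3] M [0.4  1.64 0.04] w 0.124 48.5 q6 2.52
 28.86 p [0.4701 0.0419 0.0671] F [-7.5 -0.8 23.4] M [0.43 1.67 0.05] w 0.128 48.5 q6 2.52
top
-54:95 -52:85 -50:107 -48:125 -46:130 -44:127 -42:125 -40:128 -38:128 -36:133 -34:138 -32:158 -30:225 -28:248 -26:248 -24:246 -22:247 -20:249 -18:243 -16:177 -14:110 -12:179 -10:247 -8:223 -6:154 -4:81 -2:58 0:57 2:56 4:49 6:49 8:77 10:141 12:220 14:201 16:132 18:161 20:235 22:247 24:245 26:244 28:244 30:245 32:245 34:246 36:246 38:224 40:196 42:221 44:235 46:236 48:234 50:235 52:225 54:199
```

The bubble is about 1 mm from the middle. A final nudge, a check that it is fully pressed down, and a last look.

```bash
python3 - <<'E'
from h import *
z=turn(-1.12,-1.17,.0647)
bot.move_straight([.4697,.0418,z-.0005],ori=down(-1.17),rate=.02)
bot.dwell(2);st();prof("top")
save("top","t5",(160,110,460,270),2.6)
E
```

```text
yaw -1.17 zc 0.06499999999999999
 29.41 p [0.4701 0.0419 0.0674] F [-6.7 -0.5 22.8] M [0.44 1.65 0.05] w 0.13 48.4 q6 2.57
 31.66 p [0.4701 0.042  0.0672] F [-7.5  0.3 25.6] M [0.46 1.81 0.04] w 0.126 48.7 q6 2.57
top
-54:89 -52:76 -50:103 -48:126 -46:129 -44:128 -42:126 -40:127 -38:129 -36:135 -34:136 -32:149 -30:213 -28:247 -26:248 -24:246 -22:247 -20:249 -18:243 -16:178 -14:110 -12:178 -10:246 -8:219 -6:148 -4:79 -2:58 0:57 2:56 4:50 6:49 8:78 10:143 12:220 14:202 16:133 18:161 20:234 22:247 24:245 26:243 28:244 30:244 32:244 34:245 36:246 38:226 40:199 42:223 44:235 46:236 48:235 50:235 52:225 54:200
```

View pics/t5.png

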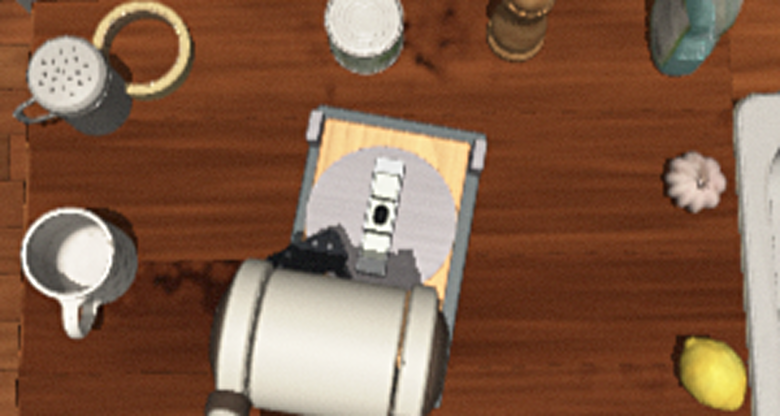

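The top view shows the bubble centred between the lines at (381,214), with the mug and garlic in place. One stiffness check that it is at the hard stop: push harder and see whether the bubble moves.

```bash
python3 - <<'E'
from h import *
bot.move_straight([.4697,.0418,.0630],ori=down(-1.17),rate=.02)
bot.dwell(2);st();prof("top")
E
```

```text
34.01 p [0.4702 0.042  0.0664] F [-11.6   0.5  30.9] M [0.52 2.16 0.11] w 0.124 49.6 q6 2.57
top
-54:94 -52:86 -50:110 -48:128 -46:131 -44:127 -42:126 -40:127 -38:127 -36:132 -34:137 -32:158 -30:226 -28:248 -26:248 -24:246 -22:247 -20:250 -18:242 -16:170 -14:118 -12:199 -10:248 -8:251 -6:222 -4:149 -2:76 0:59 2:56 4:51 6:51 8:51 10:81 12:130 14:151 16:118 18:175 20:240 22:247 24:245 26:243 28:244 30:244 32:245 34:245 36:245 38:222 40:201 42:224 44:235 46:235 48:235 50:235 52:225 54:204
```

Pushing 5 N harder moves the bubble only about 2 mm. That is far stiffer than the spring, whose kink was passed at about 14 N, so the front is on a slightly compliant stop. I'll ease back to about 19 N and re-centre there.

```bash
python3 - <<'E'
from h import *
for z in(.0645,.0655,.0663):
    bot.move_straight([.4697,.0418,z],ori=down(-1.17),rate=.02)
    bot.dwell(1);s=st(z)
    if s["ft_force"][2]<20:break
bot.dwell(1.2);st();prof("top")
E
```

```text
0.0645 35.31 p [0.4701 0.042  0.0672] F [-7.6 -0.6 24.7] M [0.47 1.83 0.16] w 0.127 48.7 q6 2.57
0.0655 36.56 p [0.4702 0.0419 0.0677] F [-5.5 -1.6 20.6] M [0.41 1.6  0.12] w 0.134 48.2 q6 2.57
0.0663 37.81 p [0.4701 0.0419 0.0681] F [-3.8 -1.2 17.5] M [0.37 1.34 0.1 ] w 0.125 48.1 q6 2.57
 39.01 p [0.4701 0.0419 0.0681] F [-4.3 -0.1 17.3] M [0.32 1.27 0.03] w 0.129 48.1 q6 2.57
top
-54:93 -52:78 -50:100 -48:124 -46:130 -44:128 -42:126 -40:125 -38:124 -36:132 -34:136 -32:150 -30:213 -28:247 -26:248 -24:246 -22:246 -20:248 -18:247 -16:192 -14:114 -12:149 -10:177 -8:129 -6:69 -4:50 -2:52 0:54 2:56 4:53 6:80 8:160 10:231 12:251 14:222 16:141 18:152 20:232 22:247 24:245 26:244 28:244 30:244 32:244 34:245 36:245 38:229 40:197 42:219 44:233 46:235 48:235 50:235 52:229 54:205
```

```bash
python3 - <<'E'
from h import *
bot.move_straight([.4697,.0418,.0653],ori=down(-1.17),rate=.02)
bot.dwell(3);st();prof("top")
bot.job_done()
E
```

```text
42.31 p [0.4702 0.0419 0.0676] F [-6.2 -1.2 21.7] M [0.41 1.48 0.12] w 0.128 48.6 q6 2.57
top
-54:96 -52:85 -50:104 -48:124 -46:129 -44:128 -42:126 -40:126 -38:123 -36:130 -34:137 -32:151 -30:213 -28:247 -26:248 -24:247 -22:247 -20:249 -18:245 -16:184 -14:114 -12:175 -10:215 -8:166 -6:104 -4:64 -2:55 0:56 2:55 4:50 6:64 8:119 10:185 12:244 14:211 16:130 18:152 20:233 22:247 24:245 26:243 28:243 30:244 32:244 34:245 36:246 38:226 40:196 42:221 44:234 46:235 48:235 50:235 52:228 54:206
the job is handed in; nothing more can be done
```

I turned the turntable to its 1.2 stop and released it, then handed the job in at about 42 s with the knob held and pressed at about 22 N, the bubble within about 1 mm of the middle, and the mug and garlic where they were. The stop gave slightly under load, so "fully down" is judged from how stiff it felt.

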